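# Three spice jars onto the tray

## Robot

A 7-joint arm with a two-finger parallel gripper is mounted at the origin on the work surface. World frame = base frame: x ahead of the robot, y to its left, z up, the work surface at z = 0. Lengths are in mm, angles in rad, forces in N, time in s.
With the tool pointing down it reaches from about 400 to 925 mm from the base axis. Payload 5.6 kg.
Tool frame: the origin (TCP) lies at the very end of the fingers, on their centre line; the grasp point (between the pads) lies 19 mm behind it (manip.grip_depth is the distance from the TCP to the grasp point, in mm); z points along the fingers, y is the direction in which the jaws open and shut (so a half turn about z gives the same grasp; the last joint's range is limited). The gripper opens to 85 mm and grips with 20 to 120 N. Pads are 22 mm wide; open, the fingers measure 114 mm over their backs; the gripper's body (76 mm by 85 mm) begins 54 mm behind the grasp point. The pads swing forward as they close: fully open they stand 13 mm farther back than shut.
Start: joints at [1.239, 0.468, -0.012, 1.603, 0.006, 1.071, -0.056], TCP at [185.08, -623.1, 231.29] pointing down, gripper open.
Joint ranges: [-2.53, 2.53], [-0.31, 2.02], [-1.57, 1.55], [0.28, 2.44], [-1.29, 4.43], [0.15, 1.84], [-2.92, 2.92]. Speed limits (rad/s): [2.57, 2.57, 3.14, 3.14, 3.14, 3.14, 3.14].

## Interface

Orientations are given as a unit quaternion [w, x, y, z].
In Python, from workcell import manip, vision gives the robot as it stands. The module is installed in compiled form; this text tells all that it offers.
- The arm moves only by the shell command python3 -m handwheel 'ROWS' [FORCE]. ROWS is JSON, a list that holds one entry, the list of rows, each a list of 7 numbers: the turn, a rotation vector about the world's x, y, z in rad, then the shift along the world's x, y, z in mm, then the finger opening in mm, from 0 to 85.4. In form: [[[ax, ay, az, tx, ty, tz, hand], ...]]. A call has 1 to 20 rows; each row shifts and turns the pose as measured when the row begins; what a row does not reach is not made up. A row lasts 1/12 s, in which the tool goes at most 41.7 mm and 7.16 degrees, less where a joint would pass 70% of its speed; a pose out of reach is approached as far as the arm can. A call is refused whole if a number of a shift passes 41.7 or a number of a turn 0.125, either way. A call with a gripper value outside its range is refused whole. The fingers move at their own pace and stop on an object; FORCE is the grip in N (left out, the last holds). Time passes only in rows, so rows that do not move let the fingers close. It gives the time, the measured TCP pose, the force and the opening at its end, in the units of the state.
- manip.state(): the state, without advancing time (a new reading comes with each control period).
- vision.read_camera(name): name is "scene" or "top" or "wrist"; returns the picture (384x512x3 uint8, red, green, blue); there is no depth.
- vision.camera_info(name): a dict with "fx", "fy", "cx", "cy" (pixels), "R" (3x3) and "t" (3): a world point X has camera coordinates R X + t. Camera axes: x right, y down, z forward; pixel columns grow to the right and rows downward; lengths in mm; the calibration is good to about 2 mm. The wrist camera is an equidistant fisheye: a pixel r from the principal point sees the ray r / f radians off the axis. A picture is of the moment at which its call begins: read the wrist's pose just before it. camera_info takes no time and is no camera call; for the wrist camera it gives the pose at the moment of the call.
- manip.sign_off(): hands the job in, once; it reports no verdict.
The state is a dict: "time": time; "joints": joint angles; "qd": joint speeds; "tau": joint torques, N m; "tool_pos": TCP position; "eef_rot": TCP orientation; "contact_force": force on the tool from outside, world axes, zero at the start; "ft_torque": the same for the moment, N m; "grip_width": opening from 0.0 (shut) to 1.0 (fully open).
Only numpy, scipy, OpenCV 4.12 (cv2) and the standard library are available. Lean on these libraries where they do the work, as an engineer would, in place of code of your own. Each camera call takes 0.05 s, during which the arm holds its last target. There are 200 camera calls.

## Task

Three spice jars are wanted for cooking: take exactly three of the four glass spice jars out of the leaning rack and stand them upright inside the wooden tray, setting each one down gently. Leave the fourth jar and the pepper mill in their pockets in the rack, and do not disturb the mug or the fruit bowl.

Things in the scene. Friction and masses are not known exactly. Their poses are not given: they have to be found in the camera images.
- rack: fixed light wooden rack; origin: centre of its underside, z up. Five 46 x 46 mm pockets, 42 deep, at y = -160, -80, 0, 80, 160, holding the four jars and the mill in any order. Pockets tip 40 deg: mouths face -x and up, contents pull out along its (-0.643, 0, 0.766). Pocket floors centred at x -6, z 42; walls 10 thick, 34 between pockets; top edge 95 high. Gaps of 38 between jars.
- jar_a: one of four identical spice jars: plain straight cylinder, diameter 42, height 105 (brown glass for the lowest 80, flush aluminium screw lid above), about 160 g. Origin: centre of its underside; z runs along its axis towards the lid. Starts in a rack pocket with only its last 63 mm standing out, its axis leaning 40 deg from vertical. Round: its sides can be gripped with the tool in line with its axis or not.
- jar_b: one of four identical spice jars: plain straight cylinder, diameter 42, height 105 (brown glass for the lowest 80, flush aluminium screw lid above), about 160 g. Origin: centre of its underside; z runs along its axis towards the lid. Starts in a rack pocket with only its last 63 mm standing out, its axis leaning 40 deg from vertical. Round: its sides can be gripped with the tool in line with its axis or not.
- jar_c: one of four identical spice jars: plain straight cylinder, diameter 42, height 105 (brown glass for the lowest 80, flush aluminium screw lid above), about 160 g. Origin: centre of its underside; z runs along its axis towards the lid. Starts in a rack pocket with only its last 63 mm standing out, its axis leaning 40 deg from vertical. Round: its sides can be gripped with the tool in line with its axis or not.
- jar_d: one of four identical spice jars: plain straight cylinder, diameter 42, height 105 (brown glass for the lowest 80, flush aluminium screw lid above), about 160 g. Origin: centre of its underside; z runs along its axis towards the lid. Starts in a rack pocket with only its last 63 mm standing out, its axis leaning 40 deg from vertical. Round: its sides can be gripped with the tool in line with its axis or not.
- mill: dark wooden pepper mill, bystander, in a rack pocket like the jars: cylinder of diameter 42 up to 60 mm, then a narrow waist, a rounded head of diameter 40 at 92 mm and a small brass ball, 118 mm high in all. Origin: centre of its underside; z along its axis to the top. It must stay in its pocket.
- tray: open wooden serving tray, fixed to the counter, outside 150 (its x) x 320 (its y) x 26 mm high, walls and floor 8 mm thick (inside 134 x 304; inner floor at z = 8 mm). Origin: centre of its underside; z up. Starts empty. Brass loop handles stand 24 mm out from its two ends in y, at a height of 20 mm. Jars may stand anywhere on its floor.
- mug: white ceramic mug, bystander, diameter 80, height 90, handle on its +y side. Origin: centre of its underside.
- bowl: round blue ceramic bowl of three green pears (one rigid piece), bystander, diameter 170, bowl height 50, stalks to 90. Origin: centre of its underside.
Mind the look-alikes: they are no part of the job. Leave any blue look-alike of the jar_a alone.

How it is judged:
By the outcome, as a careful person would: the job done as asked, in the order asked, and still so for the second after the job is handed in, with the robot touching nothing.
It also fails if it takes over 72 s, if anything falls off the work surface, if the arm or the gripper's body presses on something with over 40 N, if the wrist force passes 120 N, or if a joint passes its speed limit or range.

## Working session

There is one attempt and no reset: what is moved stays moved. The work goes in short steps, Python scripts to look and compute and a shell command to move; the robot and the scene stay as the last step left them, time stands still between calls to the robot, and variables do not carry over. Pictures are saved under pics/ and viewed, about 8 in all and at most 12, crops included, and the job is handed in when it is done.

```bash
mkdir -p pics
python3 - <<'E'
from workcell import manip, vision
import cv2
s=manip.state();print(s)
for n in("scene","top"):
    cv2.imwrite(f"pics/{n}0.png",cv2.resize(vision.read_camera(n)[:,:,::-1],(800,600),interpolation=cv2.INTER_CUBIC))
    print(n,vision.camera_info(n))
print(manip.grip_depth)
E
```

```text
{'time': 0.0, 'joints': array([ 1.238984  ,  0.46836838, -0.0115741 ,  1.60366302,  0.00599571,
        1.07140299, -0.05630261]), 'qd': array([-0.00133741,  0.00098564,  0.00265865,  0.00133421,  0.00105239,
       -0.00125003,  0.00078734]), 'tau': array([ 3.67267296e-05, -5.32380474e+01,  2.14611314e-02, -2.51300508e+01,
        1.14558142e-02,  7.69663544e-03, -1.24282604e-05]), 'tool_pos': array([ 184.88184407, -622.54896997,  230.32772291]), 'eef_rot': array([-8.82171144e-04,  9.89597900e-01,  1.43858194e-01, -1.96502110e-04]), 'contact_force': array([ 0.28756277,  0.2601095 , -0.4276009 ]), 'ft_torque': array([-0.04653232,  0.00478109, -0.02942756]), 'grip_width': 0.999307732415841}
scene {'fx': 473.47223383662015, 'fy': 473.47223383662015, 'cx': 249.64704557610224, 'cy': 190.71693014772043, 'R': array([[-0.19401918,  0.9809249 , -0.01195365],
       [ 0.77668999,  0.14615681, -0.61269147],
       [-0.59925721, -0.12815818, -0.79023178]]), 't': array([ 125.7111522 , -447.9217898 , 1923.06683201])}
top {'fx': 497.33438588129974, 'fy': 497.33438588129974, 'cx': 251.82917048584923, 'cy': 188.6527978822453, 'R': array([[ 0.04272149, -0.9990781 ,  0.0042208 ],
       [-0.97491382, -0.04261115, -0.21846586],
       [ 0.21844431,  0.00521827, -0.97583546]]), 't': array([  -4.75291527,  650.93375385, 1633.10225477])}
18.700000000000003
```

View pics/scene0.png

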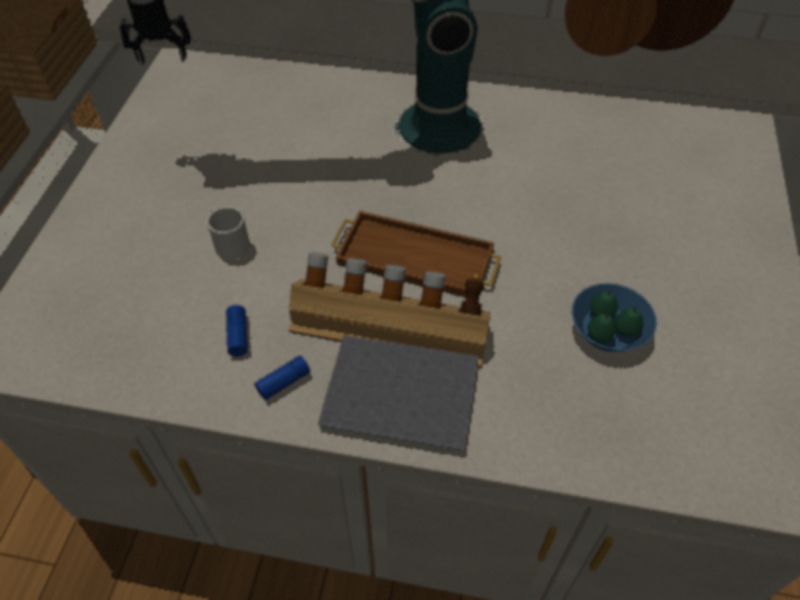

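View pics/top0.png

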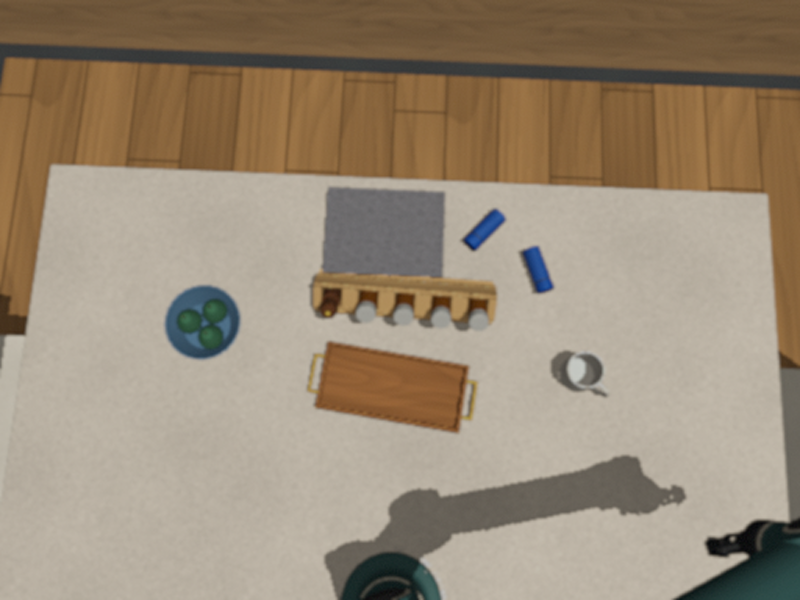

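The scene view shows four brown jars with silver lids (at 317,270; 356,275; 394,282; 433,288) and the mill (473,295) in the rack. The tray is at (415,252), and two blue look-alikes lie on the counter (236,330; 283,377). In the top view the mill is the leftmost item (330,302), and the jars are at (366,310), (404,313), (441,316) and (479,318). The four jars in the rack fit the description (brown glass, upright in pockets). The blue ones don't. I'll confirm in one enlarged crop and measure there.

Run:
```python
from workcell import vision
import cv2,numpy as np
a=np.mean([vision.read_camera("top").astype(float) for _ in range(2)],0).astype('uint8')[165:280,190:325,::-1]
cv2.imwrite("pics/topc.png",cv2.resize(a,None,fx=5,fy=5,interpolation=cv2.INTER_CUBIC))
b=vision.read_camera("scene")[130:240,180:330,::-1]
cv2.imwrite("pics/scenec.png",cv2.resize(b,None,fx=5,fy=5,interpolation=cv2.INTER_CUBIC))
```

```text
(no output)
```

View pics/topc.png

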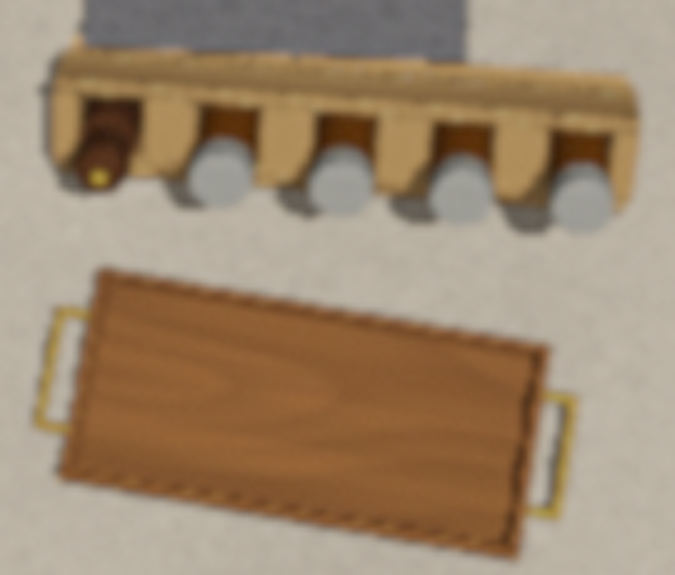

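View pics/scenec.png

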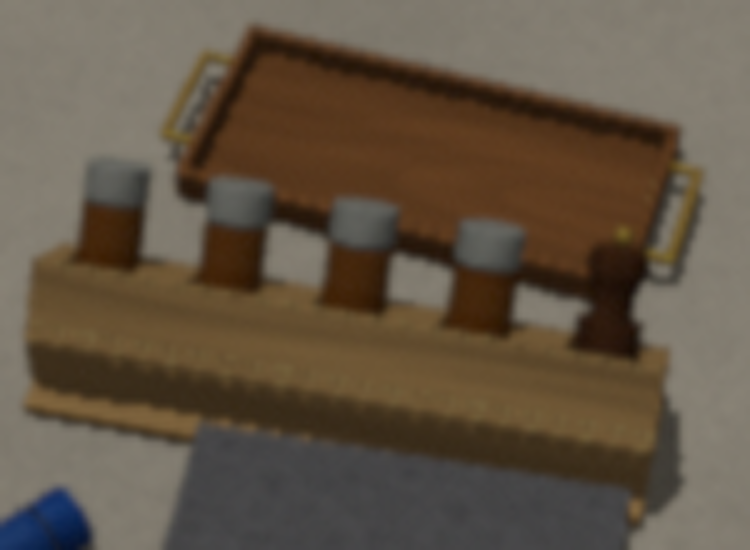

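Confirmed: brown glass and aluminium lids. Top crop lid centres are (220,173), (341,180), (461,187) and (582,197), and the mill's ball is at (99,178). Scene crop lid-top centres are (119,164), (241,184), (364,205) and (490,226). Tray rim corners in the top crop are (103,268), (548,347), (518,556) and (62,475).

Run:
```python
from workcell import vision
import numpy as np
from scipy.optimize import least_squares
C={n:vision.camera_info(n) for n in("top","scene")}
def proj(n,X):
    c=C[n];p=np.atleast_2d(X)@c['R'].T+c['t'];return np.c_[c['fx']*p[:,0]/p[:,2]+c['cx'],c['fy']*p[:,1]/p[:,2]+c['cy']]
f=lambda u,o:np.array(o)+(np.array(u)+.5)/5-.5
T=f([(220,173),(341,180),(461,187),(582,197)],(190,165)); S=f([(490,226),(364,205),(241,184),(119,164)],(180,130))
def P(p,L):
    c,s=np.cos(p[3]),np.sin(p[3]);return np.array(L)@np.array([[c,-s,0],[s,c,0],[0,0,1]]).T+p[:3]
L=[(-73.5,y,122.4) for y in(80,0,-80,-160)]
for fz in(0,1):
    g=lambda p:np.r_[(proj("top",P(p*[1,1,fz,1],L))-T).ravel(),(proj("scene",P(p*[1,1,fz,1],L))-S).ravel()]
    r=least_squares(g,[700,0,0,0]);print(r.x,np.round(r.fun,1));print(P(r.x,L).round(1))
Tr=f([(103,268),(548,347),(518,556),(62,475)],(190,165));Sc=f([(680,128),(252,28),(180,180),(582,292)],(180,130))
M=[(75,160,26),(75,-160,26),(-75,-160,26),(-75,160,26)]
M2=[(-75,160,26),(-75,-160,26),(75,-160,26)]
g=lambda p:np.r_[(proj("top",P(np.r_[p[:2],0,p[2]],M))-Tr).ravel(),(proj("scene",P(np.r_[p[:2],0,p[2]],M2))-Sc[:3]).ravel()]
r=least_squares(g,[550,0,0]);print(r.x,np.round(r.fun,1));print(P(np.r_[r.x[:2],0,r.x[2]],M))
```

```text
[ 6.70253337e+02 -8.72176679e-01  8.63668990e+01 -2.61325118e-02] [ 0.2  0.6  0.1  0.9  0.3  1.1  0.3  0.8  0.5  1.   0.3  1.  -0.1  1.1
 -0.3  1.1]
[[ 598.9   81.   208.8]
 [ 596.8    1.   208.8]
 [ 594.7  -78.9  208.8]
 [ 592.6 -158.9  208.8]]
[ 6.71722254e+02 -3.50660115e-01  6.59121567e+00 -2.69081291e-02] [-0.  -0.2  0.   0.   0.3  0.3  0.3 -0.   0.7  0.   0.4  0.  -0.1  0.1
 -0.4  0. ]
[[ 600.4   81.6  129. ]
 [ 598.2    1.6  129. ]
 [ 596.1  -78.3  129. ]
 [ 593.9 -158.3  129. ]]
[ 4.57434678e+02  1.87051400e+01 -1.28243807e-01] [-1.1 -0.9  0.8 -1.   0.2  0.5 -1.2  0.5  0.7 -0.1 -0.6 -0.5 -1.3 -0.8]
[[ 552.28159129  167.79928155   26.        ]
 [ 511.35596894 -149.5728871    26.        ]
 [ 362.58776488 -130.38900162   26.        ]
 [ 403.51338723  186.98316703   26.        ]]
```

```bash
cat > h.py <<'E'
import sys,numpy as np
from workcell import manip
from scipy.spatial.transform import Rotation as Ro
YAW=-.0265; RACK=np.array([671,-.5,3.])
def pocket(y,h):  # TCP for height h along the jar axis
    Rz=Ro.from_euler('z',YAW); return RACK+Rz.apply([-6,y,42])+h*Rz.apply([-.6428,0,.766])
def rot(tilt,yaw=YAW): # tilt deg forward, jaws along y
    return Ro.from_euler('z',yaw)*Ro.from_euler('y',-np.radians(tilt))*Ro.from_euler('x',np.pi)
def go(p,R):
    s=manip.state();q=s['eef_rot'];C=Ro.from_quat([*q[1:],q[0]])
    print('t',round(s['time'],2),'pos',s['tool_pos'].round(1),'F',s['contact_force'].round(1),'grip',round(s['grip_width']*85.4,1),'j',s['joints'].round(2))
    print('need rot',(R*C.inv()).as_rotvec().round(3),'shift',(np.array(p)-s['tool_pos']).round(1))
E
python3 -c "
from h import *
go(pocket(-160,171),rot(40))"
python3 -m handwheel '[[[0,-0.044,-0.02,23,29,0,62],[0,-0.044,-0.02,23,29,0,62],[0,-0.044,-0.02,23,29,0,62],[0,-0.044,-0.02,23,29,0,62],[0,-0.044,-0.02,23,29,0,62],[0,-0.044,-0.02,23,29,0,62],[0,-0.044,-0.02,23,29,0,62],[0,-0.044,-0.02,23,29,0,62],[0,-0.044,-0.02,23,29,0,62],[0,-0.044,-0.02,23,29,0,62]]]' 40
python3 -c "
from h import *
go(pocket(-160,171),rot(40))"
```

```text
t 0.25 pos [ 185.1 -622.9  230.8] F [0.2 0.1 0.3] grip 85.4 j [ 1.24  0.47 -0.01  1.6   0.01  1.07 -0.06]
need rot [ 0.091 -0.695 -0.303] shift [365.8 465.5 -54.9]
time: 1.08
tool_pos: [416.4, -327.2, 230.3]
eef_rot: [0.033, 0.974, 0.029, 0.223]
contact_force: [0.8, 0.0, 0.6]
grip_width: 0.729
t 1.08 pos [ 416.4 -327.2  230.3] F [0.8 0.  0.6] grip 62.3 j [ 1.03  0.14 -0.29  2.16 -0.46  0.53 -0.4 ]
need rot [ 0.08  -0.249 -0.059] shift [134.5 169.8 -54.4]
```

```bash
python3 -m handwheel '[[[0.016,-0.05,-0.012,27,34,0,62],[0.016,-0.05,-0.012,27,34,-4,62],[0.016,-0.05,-0.012,27,34,-10,62],[0.016,-0.05,-0.012,27,34,-20,62],[0.016,-0.05,-0.012,26,34,-20,62],[0,0,0,0,0,0,62]]]'
python3 - <<'E'
from h import *
from workcell import vision
import cv2
go(pocket(-160,171),rot(40))
c=vision.camera_info("wrist");print(c)
cv2.imwrite("pics/w1.png",cv2.resize(vision.read_camera("wrist")[:,:,::-1],(800,600),interpolation=cv2.INTER_CUBIC))
for y in(-160,-80,0):
    for h in (42,105-18.7-0):
        pass
    X=pocket(y,105);p=c['R']@X+c['t'];th=np.arctan2(np.hypot(*p[:2]),p[2]);u=p[:2]/np.hypot(*p[:2])*th*c['fx']+[c['cx'],c['cy']];print(y,u*1.5625)
E
```

```text
time: 1.58
tool_pos: [522.7, -190.9, 206.4]
eef_rot: [0.004, 0.945, -0.001, 0.327]
contact_force: [0.1, -0.1, -0.3]
grip_width: 0.724
t 1.58 pos [ 522.7 -190.9  206.4] F [ 0.1 -0.1 -0.3] grip 61.8 j [ 0.92  0.2  -0.52  2.28 -1.15  0.17 -0.05]
need rot [ 0.006 -0.031 -0.023] shift [ 28.2  33.5 -30.5]
{'fx': 297.3186396354542, 'fy': 297.3186396354542, 'cx': 250.20561842780742, 'cy': 192.48479986213616, 'R': array([[-0.00377645, -0.99997582,  0.00583877],
       [-0.92243654,  0.00122894, -0.38614677],
       [ 0.38613026, -0.00684416, -0.92241888]]), 't': array([-191.31216279,  589.87041665,  142.27174146])}
-160 [329.21045272 289.9071518 ]
-80 [196.5932859  287.34168142]
0 [ 90.57907953 285.68784735]
```

View pics/w1.png

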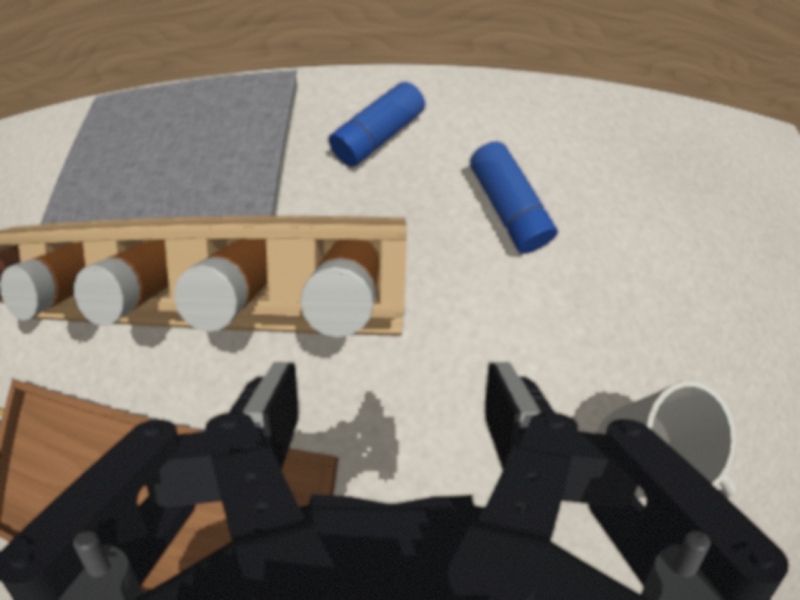

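The wrist view shows the lids at (338,300), (212,294), (107,292) and (28,290), about 10 px off the prediction. I'll refit with all three cameras. Joint 6 is near its limit at a 40° tilt, so I'll grip at about 25°, which a round jar allows.

```bash
cat > fit.py <<'E'
from h import *
from workcell import vision
from scipy.optimize import least_squares
def pix(n,X,c=None):
    c=c or vision.camera_info(n);p=np.atleast_2d(X)@c['R'].T+c['t']
    if n!="wrist": return np.c_[c['fx']*p[:,0]/p[:,2]+c['cx'],c['fy']*p[:,1]/p[:,2]+c['cy']]
    r=np.hypot(p[:,0],p[:,1]);th=np.arctan2(r,p[:,2]);return (p[:,:2].T/r*th).T*c['fx']+[c['cx'],c['cy']]
E
python3 - <<'E'
from fit import *
go(pocket(-160,171),rot(25)); print(vision.camera_info("wrist")['t'])
f=lambda u,o,k=5:np.array(o)+(np.array(u)+.5)/k-.5
T=f([(220,173),(341,180),(461,187),(582,197)],(190,165)); S=f([(490,226),(364,205),(241,184),(119,164)],(180,130))
W=f([(28,290),(107,292),(212,294),(338,300)],(0,0),1.5625)
L=np.array([(-73.5,y,122.4) for y in(80,0,-80,-160)])
P=lambda p:Ro.from_euler('z',p[3]).apply(L)+p[:3]
for w in([1,1,1],[0,0,1],[1,1,0],[1,0,1],[0,1,1]):
    g=lambda p:np.r_[w[0]*(pix("top",P(p))-T).ravel(),w[1]*(pix("scene",P(p))-S).ravel(),.5*w[2]*(pix("wrist",P(p))-W).ravel()]
    r=least_squares(g,[671,0,3,0]);print(w,r.x.round(4),r.fun.round(1))
E
```

```text
t 1.63 pos [ 522.1 -192.1  206.5] F [-0.6 -0.4  0. ] grip 61.4 j [ 0.92  0.2  -0.52  2.28 -1.14  0.17 -0.05]
need rot [ 0.011  0.229 -0.023] shift [ 28.8  34.8 -30.6]
[-192.79407337  589.22340486  142.85303604]
[1, 1, 1] [ 6.698045e+02 -5.505600e+00 -5.108800e+00 -3.430000e-02] [ 1.5  0.9  1.3  1.3  1.4  1.8  1.3  1.6 -0.9  1.9 -0.9  1.8 -1.2  1.7
 -1.2  1.5 -2.3 -0.3 -2.2 -0.2 -2.   0.2 -0.6 -0.4]
[0, 0, 1] [ 6.72772e+02 -5.95760e+00 -1.27573e+01 -3.47000e-02] [ 0.   0.   0.   0.   0.   0.   0.   0.  -0.   0.  -0.   0.  -0.   0.
 -0.   0.   0.  -0.1  0.1 -0.  -0.2  0.4  0.1 -0.3]
[1, 1, 0] [ 6.717223e+02 -3.507000e-01  6.591200e+00 -2.690000e-02] [-0.  -0.2  0.   0.   0.3  0.3  0.3 -0.   0.7  0.   0.4  0.  -0.1  0.1
 -0.4  0.  -0.  -0.  -0.  -0.  -0.  -0.  -0.  -0. ]
[1, 0, 1] [ 6.753818e+02 -2.451100e+00 -1.802610e+01 -3.020000e-02] [ 0.8  0.1  0.5  0.4  0.4  0.7  0.1  0.5 -0.   0.  -0.   0.  -0.   0.
 -0.   0.   0.7 -0.1  0.4 -0.1 -0.6  0.1 -1.2 -0.8]
[0, 1, 1] [ 6.681544e+02 -7.577200e+00 -4.321800e+00 -3.630000e-02] [ 0.   0.   0.   0.   0.   0.   0.   0.  -1.4  1.3 -1.4  1.1 -1.7  1.
 -1.7  0.8 -2.2  0.2 -1.8  0.4 -1.4  0.9  0.4  0.4]
```

```bash
cat >> h.py <<'E'
def gp(y,hg,tilt=25):
    R=rot(tilt); return pocket(y,hg)+18.7*R.as_matrix()[:,2], R
E
python3 -c "
from h import *
go(*gp(-160,150))"
python3 -m handwheel '[[[0,0.076,-0.008,13,12,-4,62],[0,0.076,-0.008,13,12,-4,62],[0,0.076,-0.008,13,12,-5,62],[0,0,0,0,0,0,62]]]'
python3 -c "
from h import *
go(*gp(-160,150))"
```

```text
t 1.63 pos [ 522.1 -192.1  206.5] F [-0.6 -0.4  0. ] grip 61.4 j [ 0.92  0.2  -0.52  2.28 -1.14  0.17 -0.05]
need rot [ 0.011  0.229 -0.023] shift [ 50.2  34.2 -63.6]
time: 1.97
tool_pos: [540.4, -178.2, 200.1]
eef_rot: [0.001, 0.961, -0.006, 0.278]
contact_force: [0.1, 0.2, 0.9]
grip_width: 0.722
t 1.97 pos [ 540.4 -178.2  200.1] F [0.1 0.2 0.9] grip 61.6 j [ 0.51  0.2  -0.16  2.22 -0.66  0.25 -0.62]
need rot [ 0.002  0.126 -0.015] shift [ 31.9  20.3 -57.1]
```

```bash
python3 -m handwheel '[[[0,0.05,-0.006,10,7,-15,62],[0,0.05,-0.006,10,7,-15,62],[0,0.026,-0.003,10,6,-14,62],[0,0,0,2,0,-13,62],[0,0,0,0,0,0,62]]]'
python3 -c "
from h import *
go(*gp(-160,150))"
```

```text
time: 2.38
tool_pos: [571.2, -170.0, 144.9]
eef_rot: [0.01, 0.976, -0.017, 0.217]
contact_force: [-1.2, 0.1, 0.6]
grip_width: 0.728
t 2.38 pos [ 571.2 -170.   144.9] F [-1.2  0.1  0.6] grip 62.1 j [ 0.25  0.33  0.04  2.13 -0.41  0.27 -0.95]
need rot [0.013 0.001 0.011] shift [ 1.1 12.  -1.9]
```

```bash
python3 -m handwheel '[[[0.013,0,0.011,0,7,0,62],[0,0,0,0,4,0,62],[0,0,0,0,0,0,62]]]'
python3 - <<'E'
from fit import *
import cv2
go(*gp(-160,150))
c=vision.camera_info("wrist");im=vision.read_camera("wrist");c2=vision.camera_info("wrist");print(c['t'],c2['t'])
cv2.imwrite("pics/w2.png",cv2.resize(im[:,:,::-1],(800,600),interpolation=cv2.INTER_CUBIC))
import pickle;pickle.dump(c2,open("c2.pkl","wb"))
print(pix("wrist",[pocket(y,105) for y in(-160,-80)],c)*1.5625)
R=gp(-160,150)[1];s=manip.state()
E
```

```text
time: 2.63
tool_pos: [569.2, -163.1, 145.6]
eef_rot: [0.003, 0.976, -0.015, 0.217]
contact_force: [0.9, 0.2, -0.2]
grip_width: 0.725
t 2.63 pos [ 569.2 -163.1  145.6] F [ 0.9  0.2 -0.2] grip 61.9 j [ 0.26  0.33  0.02  2.14 -0.42  0.27 -0.94]
need rot [-0.     0.002  0.004] shift [ 3.1  5.2 -2.6]
[-146.45800613  618.11236334  203.06940794] [-146.7749254   618.26297228  202.94005574]
[[373.96959993 320.52373288]
 [181.82765046 320.07152029]]
```

View pics/w2.png

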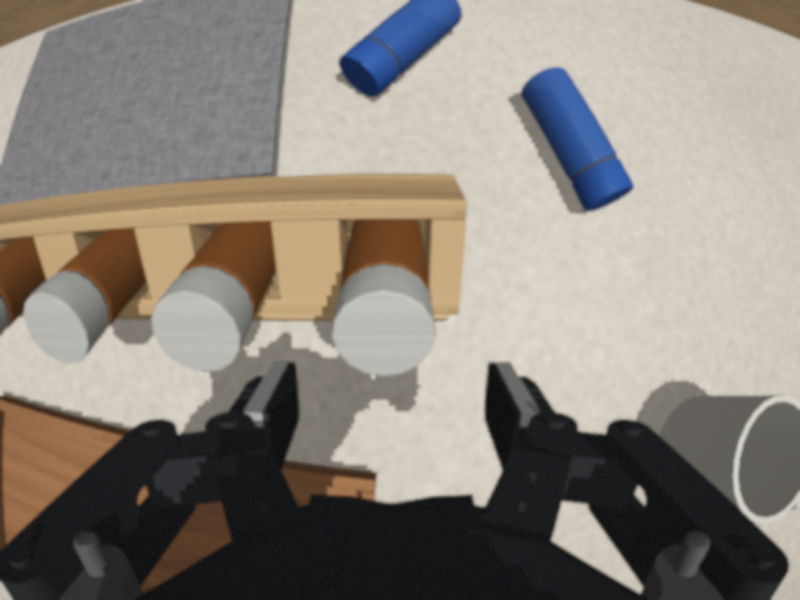

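The lid is at (385,331), with pads at 298 and 487 (centre about 392). So the jar is about 2.7 mm to +y of the finger plane. I'll shift the rack estimate to match and descend along the axis.

```bash
sed -i 's/RACK=.*/RACK=np.array([670.5,-3,0.])/;s/YAW=-.0265/YAW=-.03/' h.py
python3 -c "
from h import *
go(*gp(-160,80))"
python3 -m handwheel '[[[0,0,0,6,3,-6,62],[0,0,0,10,0,-11,62],[0,0,0,10,0,-11,62],[0,0,0,0,0,0,62]]]'
python3 -c "
from h import *
go(*gp(-160,80))"
```

```text
t 2.68 pos [ 569.2 -163.8  145.8] F [-0.1 -0.2  0.6] grip 62.1 j [ 0.26  0.33  0.02  2.14 -0.42  0.27 -0.94]
need rot [0.    0.002 0.002] shift [ 47.    2.3 -59.4]
time: 3.02
tool_pos: [596.8, -164.2, 119.8]
eef_rot: [0.006, 0.975, -0.018, 0.22]
contact_force: [1.0, 0.1, -0.6]
grip_width: 0.731
t 3.02 pos [ 596.8 -164.2  119.8] F [ 1.   0.1 -0.6] grip 62.4 j [ 0.26  0.41  0.    2.1  -0.44  0.22 -0.93]
need rot [0.003 0.008 0.007] shift [ 19.4   2.7 -33.4]
```

```bash
python3 -m handwheel '[[[0,0.005,0.005,5,3,-11,62],[0,0.005,0.002,7,1,-11,62],[0,0,0,7,0,-11,62],[0,0,0,0,0,0,62]]]'
python3 - <<'E'
from fit import *
import cv2
go(*gp(-160,80))
cv2.imwrite("pics/w3.png",vision.read_camera("wrist")[150:384,100:420,::-1].repeat(2,0).repeat(2,1))
E
```

```text
time: 3.35
tool_pos: [616.4, -161.4, 87.0]
eef_rot: [0.006, 0.976, -0.015, 0.216]
contact_force: [0.8, 0.1, -0.1]
grip_width: 0.727
t 3.35 pos [ 616.4 -161.4   87. ] F [ 0.8  0.1 -0.1] grip 62.1 j [ 0.26  0.49 -0.02  2.06 -0.46  0.18 -0.91]
need rot [ 0.005 -0.     0.001] shift [-0.2 -0.  -0.7]
```

View pics/w3.png

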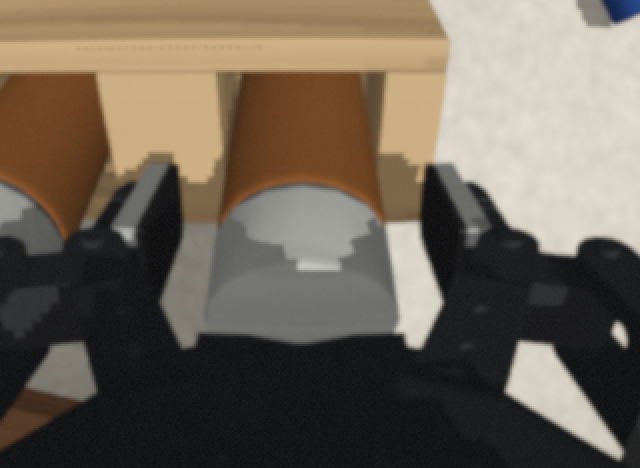

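The jar (205–398) is centred between the pads (178–427), and the pads straddle the lid/glass border. Next I close.

```bash
python3 -m handwheel '[[[0,0,0,0,0,0,36],[0,0,0,0,0,0,36],[0,0,0,0,0,0,36],[0,0,0,0,0,0,36],[0,0,0,0,0,0,36],[0,0,0,0,0,0,36]]]' 45
python3 -m handwheel '[[[0,0,0,-6.4,0,7.7,36],[0,0,0,-9.6,0.3,11.5,36],[0,0,0,-9.6,0.3,11.5,36],[0,0,0,0,0,0,36]]]'
python3 -c "
from h import *
go(*gp(-160,130))"
```

```text
time: 3.9
tool_pos: [614.4, -162.5, 90.6]
eef_rot: [0.006, 0.976, -0.015, 0.217]
contact_force: [0.1, 1.0, -1.2]
grip_width: 0.478
time: 4.23
tool_pos: [587.2, -161.9, 123.2]
eef_rot: [0.006, 0.976, -0.016, 0.217]
contact_force: [-0.1, -1.4, -1.7]
grip_width: 0.483
t 4.23 pos [ 587.2 -161.9  123.2] F [-0.1 -1.4 -1.7] grip 41.3 j [ 0.25  0.39  0.02  2.11 -0.45  0.23 -0.93]
need rot [0.005 0.001 0.003] shift [-3.2  1.4  1.4]
```

```bash
cat >> h.py <<'E'
TC=np.array([457.5,18.7])
def pl(ly,z,lx=8,tilt=-15,hg=80): # TCP for jar bottom z, upright, at tray-local (lx,ly)
    R=rot(tilt); xy=TC+Ro.from_euler('z',-.128).apply([lx,ly,0])[:2]
    return np.r_[xy,z+hg]+18.7*R.as_matrix()[:,2], R
E
python3 -m handwheel '[[[0,0,0,-9.6,0,11.5,36],[0,0,0,-9.6,0,11.5,36],[0,0.05,0,-10,2,14,36],[0,0.1,0,-10,10,14,36],[0,0.11,0,-12,14,10,36],[0,0.115,0,-12,14,8,36],[0,0.115,0,-12,14,4,36],[0,0.115,0,-12,14,0,36],[0,0.05,0,-12,10,0,36],[0,0,0,0,0,0,36]]]'
python3 -c "
from h import *
go(*pl(-90,60))"
```

```text
time: 5.07
tool_pos: [480.3, -84.2, 201.8]
eef_rot: [0.016, 0.992, -0.018, -0.122]
contact_force: [0.1, 0.3, -2.5]
grip_width: 0.482
t 5.07 pos [480.3 -84.2 201.8] F [ 0.1  0.3 -2.5] grip 41.2 j [-0.17  0.37  0.3   1.88 -0.05  1.15 -1.45]
need rot [0.037 0.017 0.001] shift [-31.2  12.7 -79.8]
```

```bash
python3 -m handwheel '[[[0.012,0.006,0,-12,5,-26,36],[0.012,0.006,0,-12,5,-26,36],[0.012,0.005,0,-7,3,-26,36],[0,0,0,0,0,0,36]]]'
python3 - <<'E'
from fit import *
import cv2
go(*pl(-90,10))
cv2.imwrite("pics/s1.png",cv2.resize(vision.read_camera("scene")[110:230,180:330,::-1],None,fx=5,fy=5,interpolation=cv2.INTER_CUBIC))
E
```

```text
time: 5.4
tool_pos: [452.4, -71.4, 122.3]
eef_rot: [-0.002, 0.992, -0.014, -0.123]
contact_force: [-1.5, 0.2, -2.1]
grip_width: 0.479
t 5.4 pos [452.4 -71.4 122.3] F [-1.5  0.2 -2.1] grip 40.9 j [-0.15  0.44  0.27  1.99 -0.11  0.97 -1.41]
need rot [ 0.001  0.015 -0.001] shift [ -3.3  -0.  -50.3]
```

View pics/s1.png

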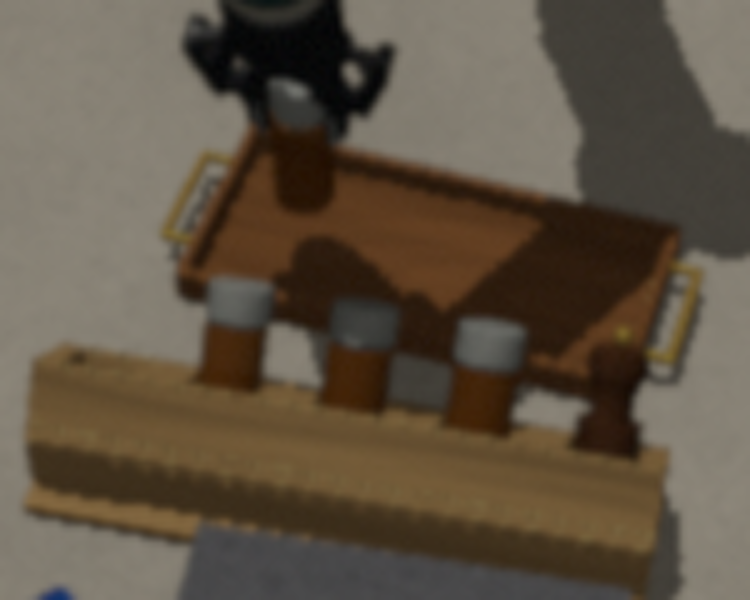

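The picture shows jar 1 hanging upright (305,150–205) above the right end of the tray, with the other jars undisturbed. I'll lower it.

```bash
python3 -m handwheel '[[[0,0.008,0,-2,0,-16,36],[0,0.007,0,-1,0,-14,36],[0,0,0,0,0,-8,36],[0,0,0,0,0,-3,36],[0,0,0,0,0,0,36]]]'
python3 -m handwheel '[[[0,0,0,0,0,-1.5,36],[0,0,0,0,0,-1.5,36]]]'
python3 -m handwheel '[[[0,0,0,0,0,-1.5,36],[0,0,0,0,0,-1.5,36]]]'
python3 -c "
from h import *
go(*pl(-90,8))"
```

```text
time: 5.87
tool_pos: [457.8, -75.1, 86.3]
eef_rot: [-0.0, 0.992, -0.016, -0.122]
contact_force: [0.4, 0.1, -2.5]
grip_width: 0.479
time: 6.03
tool_pos: [459.3, -75.6, 84.4]
eef_rot: [-0.0, 0.993, -0.016, -0.12]
contact_force: [-0.9, 0.5, -1.6]
grip_width: 0.482
time: 6.2
tool_pos: [460.2, -75.6, 82.0]
eef_rot: [-0.0, 0.993, -0.016, -0.119]
contact_force: [-1.0, -0.1, -1.4]
grip_width: 0.481
t 6.2 pos [460.2 -75.6  82. ] F [-1.  -0.1 -1.4] grip 41.0 j [-0.13  0.51  0.26  2.   -0.13  0.89 -1.39]
need rot [0.004 0.023 0.002] shift [-11.1   4.2 -12.1]
```

```bash
python3 -m handwheel '[[[0,0.012,0,-4,2,-2.5,36],[0,0.012,0,-4,2,-2.5,36],[0,0,0,-2,0,-1,36]]]'
python3 -m handwheel '[[[0,0,0,-1,0,-1.5,36],[0,0,0,-1,0,-1.5,36]]]'
python3 -c "
from h import *
go(*pl(-90,8))"
```

```text
time: 6.45
tool_pos: [450.1, -71.2, 76.0]
eef_rot: [0.0, 0.991, -0.016, -0.131]
contact_force: [-0.4, -0.8, -1.5]
grip_width: 0.477
time: 6.62
tool_pos: [447.4, -70.8, 72.6]
eef_rot: [0.0, 0.991, -0.016, -0.132]
contact_force: [-0.1, 0.4, -0.7]
grip_width: 0.48
t 6.62 pos [447.4 -70.8  72.6] F [-0.1  0.4 -0.7] grip 41.0 j [-0.13  0.52  0.26  2.02 -0.14  0.89 -1.4 ]
need rot [ 0.004 -0.003  0.001] shift [ 1.7 -0.6 -2.7]
```

```bash
python3 -m handwheel '[[[0,0,0,0,0,-1.2,36],[0,0,0,0,0,-0.8,36]]]'
python3 -m handwheel '[[[0,0,0,0,0,-1,36]]]'
python3 -m handwheel '[[[0,0,0,0,0,-1,36]]]'
python3 -c "
from h import *
go(*pl(-90,8))"
```

```text
time: 6.78
tool_pos: [446.9, -70.8, 70.3]
eef_rot: [0.0, 0.991, -0.016, -0.132]
contact_force: [1.6, -0.4, 9.6]
grip_width: 0.485
time: 6.87
tool_pos: [447.3, -70.8, 70.2]
eef_rot: [-0.0, 0.991, -0.016, -0.132]
contact_force: [-1.5, 1.1, 17.1]
grip_width: 0.482
time: 6.95
tool_pos: [447.4, -70.8, 70.2]
eef_rot: [-0.0, 0.991, -0.016, -0.133]
contact_force: [-2.4, 0.6, 9.8]
grip_width: 0.476
t 6.95 pos [447.4 -70.8  70.2] F [-2.4  0.6  9.8] grip 40.7 j [-0.13  0.53  0.26  2.01 -0.14  0.88 -1.39]
need rot [ 0.003 -0.004  0.001] shift [ 1.7 -0.7 -0.3]
```

```bash
python3 -m handwheel '[[[0,0,0,0,0,0.3,44],[0,0,0,0,0,0,50],[0,0,0,0,0,0,62],[0,0,0,0,0,0,62],[0,0,0,3,0,12,62],[0,0,0,5,0,18,62],[0,0,0,5,0,20,62],[0,-0.03,0,5,0,20,62],[0,-0.1,0,10,0,10,62],[0,-0.1,0,14,0,5,62],[0,-0.1,0,14,0,0,62],[0,-0.1,0,14,0,-1,62],[0,-0.1,0,14,0,-2,62],[0,-0.1,0,14,0,-2,62],[0,-0.05,0,10,0,-2,62],[0,0,0,0,0,0,62]]]'
python3 -c "
from h import *
go(*gp(-80,150))"
```

```text
time: 8.28
tool_pos: [560.9, -71.8, 154.9]
eef_rot: [-0.004, 0.975, -0.016, 0.223]
contact_force: [0.1, -1.0, -0.0]
grip_width: 0.73
t 8.28 pos [560.9 -71.8 154.9] F [ 0.1 -1.  -0. ] grip 62.3 j [-0.02  0.26  0.13  2.21 -0.33  0.23 -1.2 ]
need rot [-0.014  0.013 -0.001] shift [ 12.7  -8.3 -14.9]
```

```bash
python3 -m handwheel '[[[-0.007,0.006,0,6,-4,-7,62],[-0.007,0.006,0,6,-5,-7,62],[0,0,0,0,0,0,62]]]'
python3 - <<'E'
from fit import *
import cv2
go(*gp(-80,80))
cv2.imwrite("pics/w4.png",cv2.resize(vision.read_camera("wrist")[:,:,::-1],(800,600),interpolation=cv2.INTER_CUBIC))
E
```

```text
time: 8.53
tool_pos: [573.6, -82.2, 140.1]
eef_rot: [0.004, 0.977, -0.014, 0.215]
contact_force: [-1.1, 0.5, -0.2]
grip_width: 0.727
t 8.53 pos [573.6 -82.2 140.1] F [-1.1  0.5 -0.2] grip 62.1 j [-0.02  0.31  0.14  2.18 -0.33  0.22 -1.2 ]
need rot [ 0.001 -0.003 -0.001] shift [ 45.    0.7 -53.7]
```

View pics/w4.png

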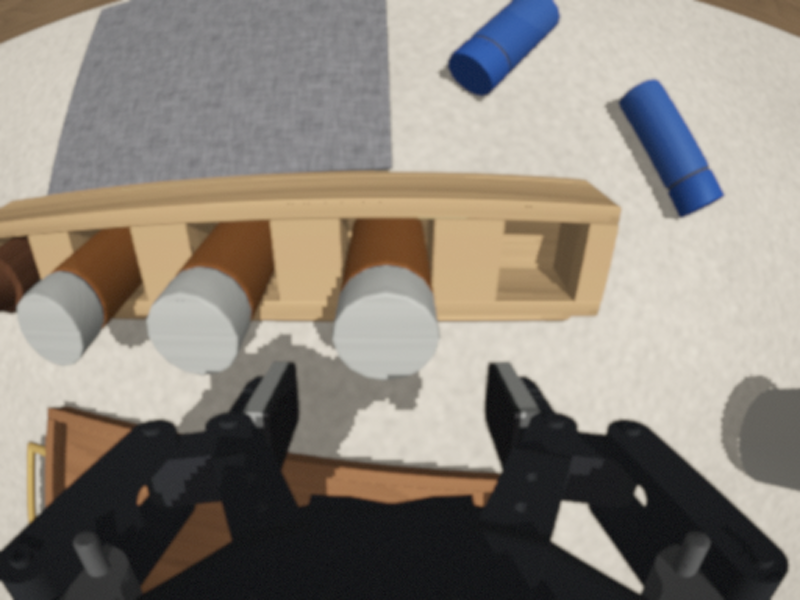

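Lid 2 is at 334–439, about 2 mm to +y of the finger centre. Next I descend, check, grip and pull.

```bash
python3 -m handwheel '[[[0,0,0,8,2,-8,62],[0,0,0,9,0,-11,62],[0,0,0,9,0,-11,62],[0,0,0,7,0,-11,62],[0,0,0,0,0,0,62]]]'
python3 -c "
from h import *
go(*gp(-80,80))"
```

```text
time: 9.0
tool_pos: [610.0, -79.6, 98.0]
eef_rot: [0.004, 0.977, -0.013, 0.214]
contact_force: [-0.4, 0.4, -0.2]
grip_width: 0.723
t 9.0 pos [610.  -79.6  98. ] F [-0.4  0.4 -0.2] grip 61.8 j [ 0.02  0.44  0.09  2.12 -0.37  0.16 -1.16]
need rot [ 0.002 -0.004 -0.002] shift [  8.6  -1.9 -11.6]
```

```bash
python3 -m handwheel '[[[0,0.02,0,5,-0.5,-6,62],[0,0.02,0,4,0,-5,62],[0,0,0,0,0,0,62]]]'
python3 -c "
from h import *
go(*gp(-80,80,22.7))"
python3 -m handwheel '[[[0,0,0,0,0,0,36],[0,0,0,0,0,0,36],[0,0,0,0,0,0,36],[0,0,0,0,0,0,36],[0,0,0,0,0,0,36],[0,0,0,0,0,0,36]]]' 45
python3 -c "
from h import *
go(*gp(-80,80,22.7))"
```

```text
time: 9.25
tool_pos: [619.6, -80.4, 86.3]
eef_rot: [0.004, 0.981, -0.013, 0.192]
contact_force: [-0.5, 0.3, -0.0]
grip_width: 0.727
t 9.25 pos [619.6 -80.4  86.3] F [-0.5  0.3 -0. ] grip 62.1 j [-0.02  0.48  0.13  2.07 -0.36  0.22 -1.18]
need rot [ 0.003 -0.009 -0.002] shift [-1.7 -1.1 -0.3]
time: 9.75
tool_pos: [619.2, -80.2, 87.9]
eef_rot: [0.005, 0.981, -0.013, 0.192]
contact_force: [0.6, -0.3, -1.3]
grip_width: 0.478
t 9.75 pos [619.2 -80.2  87.9] F [ 0.6 -0.3 -1.3] grip 40.8 j [-0.02  0.48  0.13  2.07 -0.36  0.22 -1.18]
need rot [ 0.004 -0.009 -0.003] shift [-1.3 -1.2 -1.9]
```

```bash
python3 -m handwheel '[[[0,0,0,-6.4,0,7.7,36],[0,0,0,-9.6,0.3,11.5,36],[0,0,0,-9.6,0.3,11.5,36],[0,0,0,-9.6,0,11.5,36],[0,0,0,-9.6,0,11.5,36],[0,0.05,0,-10,2,16,36],[0,0.1,0,-10,10,16,36],[0,0.11,0,-11,14,12,36],[0,0.115,0,-11,14,10,36],[0,0.115,0,-11,14,6,36],[0,0.115,0,-11,14,2,36],[0,0.05,0,-11,14,0,36],[0,0,0,0,0,0,36]]]'
python3 -c "
from h import *
go(*pl(0,30,8,-17.8))"
```

```text
time: 10.83
tool_pos: [482.6, 2.4, 215.5]
eef_rot: [0.01, 0.989, -0.016, -0.149]
contact_force: [1.1, 0.3, -1.4]
grip_width: 0.478
t 10.83 pos [482.6   2.4 215.5] F [ 1.1  0.3 -1.4] grip 40.8 j [-0.34  0.38  0.34  1.84 -0.12  1.25 -1.55]
need rot [ 0.025  0.011 -0.001] shift [ -22.8   15.4 -123.3]
```

```bash
python3 -m handwheel '[[[0.012,0.006,0,-8,6,-28,36],[0.012,0.005,0,-8,6,-30,36],[0,0,0,-8,4,-30,36],[0,0,0,-4,1,-26,36],[0,0,0,0,0,-8,36],[0,0,0,0,0,0,36]]]'
python3 -c "
from h import *
go(*pl(0,8,8,-17.8))"
```

```text
time: 11.33
tool_pos: [454.6, 16.5, 93.1]
eef_rot: [-0.002, 0.989, -0.015, -0.146]
contact_force: [-0.6, -0.6, -1.4]
grip_width: 0.476
t 11.33 pos [454.6  16.5  93.1] F [-0.6 -0.6 -1.4] grip 40.6 j [-0.32  0.51  0.3   1.98 -0.2   0.97 -1.5 ]
need rot [0.001 0.017 0.   ] shift [  5.1   1.4 -22.9]
```

```bash
python3 -m handwheel '[[[0,0.008,0,2,1,-9,36],[0,0.008,0,2,0,-5,36],[0,0,0,0,0,-2,36],[0,0,0,-1,0,-1,36]]]'
python3 -m handwheel '[[[0,0,0,-0.5,0,-1.3,36],[0,0,0,-0.5,0,-1.3,36]]]'
python3 -c "
from h import *
go(*pl(0,8,8,-17.8))"
```

```text
time: 11.67
tool_pos: [461.7, 16.0, 78.4]
eef_rot: [-0.002, 0.988, -0.016, -0.151]
contact_force: [-0.8, 0.0, -0.2]
grip_width: 0.477
time: 11.83
tool_pos: [462.0, 15.7, 76.6]
eef_rot: [-0.002, 0.989, -0.016, -0.15]
contact_force: [-0.1, -0.0, -0.6]
grip_width: 0.478
t 11.83 pos [462.   15.7  76.6] F [-0.1 -0.  -0.6] grip 40.8 j [-0.31  0.55  0.29  1.97 -0.21  0.96 -1.49]
need rot [0.001 0.01  0.003] shift [-2.3  2.1 -6.4]
```

```bash
python3 -m handwheel '[[[0,0.005,0,-1,0,-1.5,36],[0,0.005,0,-1,0,-1.3,36]]]'
python3 -m handwheel '[[[0,0,0,-0.5,0,-1.2,36]]]'
python3 -m handwheel '[[[0,0,0,-0.5,0,-1.2,36]]]'
python3 -c "
from h import *
go(*pl(0,8,8,-17.8))"
```

```text
time: 12.0
tool_pos: [460.4, 15.8, 74.3]
eef_rot: [-0.002, 0.988, -0.016, -0.154]
contact_force: [0.5, -0.8, -1.2]
grip_width: 0.477
time: 12.08
tool_pos: [460.0, 15.8, 73.2]
eef_rot: [-0.002, 0.988, -0.016, -0.154]
contact_force: [-0.3, 0.2, 0.1]
grip_width: 0.479
time: 12.17
tool_pos: [459.5, 15.9, 71.9]
eef_rot: [-0.002, 0.988, -0.016, -0.154]
contact_force: [0.5, 0.5, -0.5]
grip_width: 0.481
t 12.17 pos [459.5  15.9  71.9] F [ 0.5  0.5 -0.5] grip 41.0 j [-0.31  0.56  0.29  1.97 -0.21  0.95 -1.49]
need rot [0.    0.002 0.003] shift [ 0.2  2.  -1.7]
```

```bash
python3 -m handwheel '[[[0,0,0,0,0,-1,36]]]'
python3 -m handwheel '[[[0,0,0,0,0,-1,36]]]'
python3 -m handwheel '[[[0,0,0,0,0,-0.8,36]]]'
```

```text
time: 12.25
tool_pos: [459.3, 15.9, 70.8]
eef_rot: [-0.002, 0.988, -0.016, -0.154]
contact_force: [-0.7, -0.2, -1.7]
grip_width: 0.478
time: 12.33
tool_pos: [459.3, 15.9, 69.7]
eef_rot: [-0.002, 0.988, -0.016, -0.154]
contact_force: [1.2, 0.2, -1.3]
grip_width: 0.478
time: 12.42
tool_pos: [459.2, 16.0, 68.7]
eef_rot: [-0.002, 0.988, -0.016, -0.154]
contact_force: [0.4, 0.3, -0.6]
grip_width: 0.475
```

```bash
python3 -m handwheel '[[[0,0,0,0,0,-1,36]]]'
python3 -m handwheel '[[[0,0,0,0,0,-0.8,36]]]'
python3 -m handwheel '[[[0,0,0,0,0,-0.8,36]]]'
```

```text
time: 12.5
tool_pos: [459.2, 15.9, 67.7]
eef_rot: [-0.002, 0.988, -0.016, -0.154]
contact_force: [1.0, -0.8, 9.6]
grip_width: 0.479
time: 12.58
tool_pos: [459.6, 15.9, 67.6]
eef_rot: [-0.003, 0.988, -0.016, -0.154]
contact_force: [-0.2, -0.2, 12.5]
grip_width: 0.476
time: 12.67
tool_pos: [459.7, 15.9, 67.6]
eef_rot: [-0.003, 0.988, -0.016, -0.154]
contact_force: [-1.9, 0.3, 8.0]
grip_width: 0.482
```

Contact. I'll release and go to the third jar (pocket 0).

```bash
python3 -m handwheel '[[[0,0,0,0,0,0.3,44],[0,0,0,0,0,0,50],[0,0,0,0,0,0,62],[0,0,0,0,0,0,62],[0,0,0,3,0,12,62],[0,0,0,5,0,18,62],[0,0,0,5,0,20,62],[0,-0.03,0,5,0,20,62],[0,-0.1,0,10,-2,10,62],[0,-0.1,0,13,-2,5,62],[0,-0.1,0,13,-2,1,62],[0,-0.1,0,13,-3,0,62],[0,-0.1,0,13,-3,-1,62],[0,-0.1,0,12,-3,-2,62],[0,-0.05,0,9,-3,-2,62],[0,0,0,0,0,0,62]]]'
python3 -c "
from h import *
go(*gp(0,150,22))"
```

```text
time: 14.0
tool_pos: [565.2, -2.6, 154.6]
eef_rot: [-0.008, 0.98, -0.014, 0.2]
contact_force: [-0.8, -0.3, -0.6]
grip_width: 0.727
t 14.0 pos [565.2  -2.6 154.6] F [-0.8 -0.3 -0.6] grip 62.1 j [-0.31  0.27  0.28  2.19 -0.22  0.29 -1.45]
need rot [-0.021  0.02  -0.005] shift [  9.9   2.4 -15.1]
```

```bash
python3 -m handwheel '[[[-0.01,0.01,-0.002,5,1,-7,62],[-0.01,0.01,-0.002,5,1,-7,62],[0,0,0,0,0,0,62]]]'
python3 - <<'E'
from fit import *
import cv2
go(*gp(0,80,22))
cv2.imwrite("pics/w5.png",cv2.resize(vision.read_camera("wrist")[:,:,::-1],(800,600),interpolation=cv2.INTER_CUBIC))
E
```

```text
time: 14.25
tool_pos: [575.7, -0.6, 139.9]
eef_rot: [0.003, 0.982, -0.015, 0.188]
contact_force: [-0.2, -0.2, 0.7]
grip_width: 0.728
t 14.25 pos [575.7  -0.6 139.9] F [-0.2 -0.2  0.7] grip 62.1 j [-0.34  0.32  0.31  2.16 -0.2   0.3  -1.49]
need rot [ 0.001 -0.005  0.001] shift [ 44.4  -0.9 -54. ]
```

View pics/w5.png

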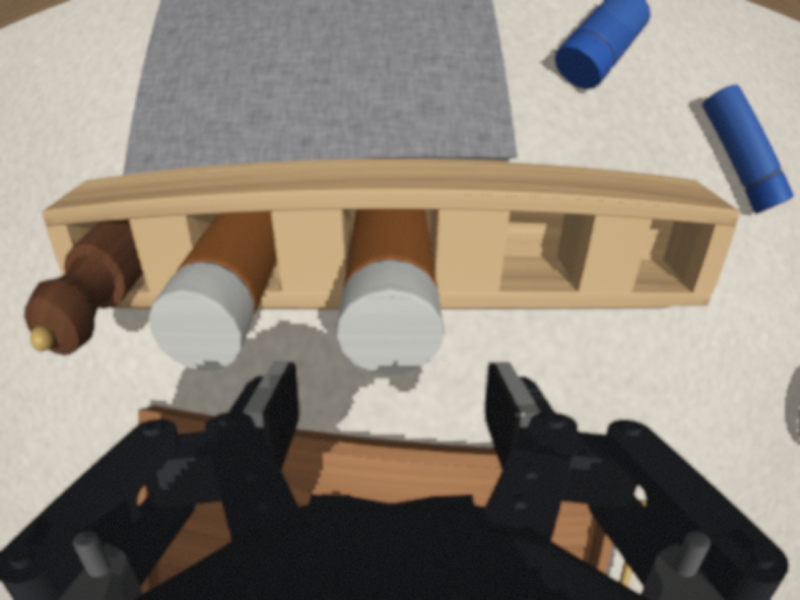

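Lid 3 spans 338–442, so its centre is 390 and it is aligned. I'll descend.

```bash
python3 -m handwheel '[[[0,0,0,8,0,-9,62],[0,0,0,9,0,-11,62],[0,0,0,9,0,-11,62],[0,0,0,9,0,-11,62],[0,0,0,0,0,0,62]]]'
python3 -c "
from h import *
go(*gp(0,80,22))"
```

```text
time: 14.72
tool_pos: [614.3, 1.9, 96.3]
eef_rot: [0.003, 0.982, -0.013, 0.188]
contact_force: [0.4, -0.4, -0.8]
grip_width: 0.729
t 14.72 pos [614.3   1.9  96.3] F [ 0.4 -0.4 -0.8] grip 62.3 j [-0.27  0.45  0.23  2.09 -0.26  0.24 -1.44]
need rot [ 0.001 -0.006 -0.004] shift [  5.8  -3.4 -10.4]
```

```bash
python3 -m handwheel '[[[0,0,0,4,-1.5,-5,62],[0,0,0,1.5,-1.5,-4,62],[0,0,0,0,0,0,62]]]'
python3 -c "
from h import *
go(*gp(0,80,22))"
python3 -m handwheel '[[[0,0,0,0,0,0,36],[0,0,0,0,0,0,36],[0,0,0,0,0,0,36],[0,0,0,0,0,0,36],[0,0,0,0,0,0,36],[0,0,0,0,0,0,36]]]' 45
python3 -c "
from h import *
go(*gp(0,80,22))"
```

```text
time: 14.97
tool_pos: [620.2, -0.8, 86.4]
eef_rot: [0.004, 0.982, -0.012, 0.187]
contact_force: [-0.8, -0.9, 0.7]
grip_width: 0.726
t 14.97 pos [620.2  -0.8  86.4] F [-0.8 -0.9  0.7] grip 62.0 j [-0.25  0.48  0.21  2.08 -0.27  0.22 -1.42]
need rot [ 0.002 -0.008 -0.005] shift [-0.1 -0.7 -0.5]
time: 15.47
tool_pos: [619.1, -1.1, 87.7]
eef_rot: [0.003, 0.982, -0.012, 0.187]
contact_force: [0.6, -0.2, -1.6]
grip_width: 0.478
t 15.47 pos [619.1  -1.1  87.7] F [ 0.6 -0.2 -1.6] grip 40.8 j [-0.25  0.48  0.21  2.08 -0.27  0.23 -1.42]
need rot [ 0.002 -0.008 -0.004] shift [ 1.  -0.4 -1.8]
```

```bash
python3 -m handwheel '[[[0,0,0,-6.4,0,7.7,36],[0,0,0,-9.6,0.3,11.5,36],[0,0,0,-9.6,0.3,11.5,36],[0,0,0,-9.6,0,11.5,36],[0,0,0,-9.6,0,11.5,36],[0,0.05,0,-10,0,18,36],[0,0.1,0,-11,0,18,36],[0,0.11,0,-12,0,14,36],[0,0.115,0,-12,6,10,36],[0,0.115,0,-12,16,6,36],[0,0.115,0,-8,20,2,36],[0,0.05,0,-8,20,0,36],[0,0,0,-6,20,0,36],[0,0,0,-4,20,0,36],[0,0,0,0,0,0,36]]]'
python3 -c "
from h import *
go(*pl(90,30,8,-18.4))"
```

```text
time: 16.72
tool_pos: [474.5, 103.2, 221.8]
eef_rot: [0.007, 0.988, -0.014, -0.155]
contact_force: [-0.6, 0.1, -2.1]
grip_width: 0.481
t 16.72 pos [474.5 103.2 221.8] F [-0.6  0.1 -2.1] grip 41.1 j [-0.51  0.38  0.34  1.82 -0.18  1.28 -1.69]
need rot [ 0.018  0.009 -0.004] shift [  -3.5    3.9 -129.6]
```

```bash
python3 -m handwheel '[[[0.009,0.005,-0.002,-2,1,-28,36],[0.009,0.004,-0.002,-2,1,-30,36],[0,0,0,-2,1,-30,36],[0,0,0,-2,1,-28,36],[0,0.006,0,-1,0,-16,36],[0,0.006,0,0,0,-5,36],[0,0,0,0,0,0,36]]]'
python3 -c "
from h import *
go(*pl(90,8,8,-18.4))"
```

```text
time: 17.3
tool_pos: [464.5, 107.4, 84.5]
eef_rot: [-0.003, 0.987, -0.013, -0.161]
contact_force: [0.5, -0.4, -1.9]
grip_width: 0.483
t 17.3 pos [464.5 107.4  84.5] F [ 0.5 -0.4 -1.9] grip 41.2 j [-0.47  0.57  0.29  1.92 -0.27  1.01 -1.61]
need rot [-0.002 -0.002 -0.003] shift [  6.6  -0.2 -14.2]
```

```bash
python3 -m handwheel '[[[0,0,0,1,0,-4,36],[0,0,0,0,0,-3,36],[0,0,0,0,0,-2,36],[0,0,0,0,0,-1.5,36]]]'
python3 -m handwheel '[[[0,0,0,0,0,-1,36]]]'
python3 -m handwheel '[[[0,0,0,0,0,-1,36]]]'
python3 -m handwheel '[[[0,0,0,0,0,-1,36]]]'
```

```text
time: 17.63
tool_pos: [468.1, 107.1, 76.8]
eef_rot: [-0.004, 0.987, -0.013, -0.158]
contact_force: [-0.7, -0.0, -2.2]
grip_width: 0.481
time: 17.72
tool_pos: [468.6, 107.2, 76.3]
eef_rot: [-0.004, 0.987, -0.013, -0.157]
contact_force: [0.1, 0.2, -1.6]
grip_width: 0.475
time: 17.8
tool_pos: [469.1, 107.3, 75.7]
eef_rot: [-0.004, 0.988, -0.013, -0.157]
contact_force: [-0.3, 0.2, -1.0]
grip_width: 0.48
time: 17.88
tool_pos: [469.4, 107.4, 75.0]
eef_rot: [-0.005, 0.988, -0.013, -0.156]
contact_force: [0.5, 0.5, -2.7]
grip_width: 0.48
```

```bash
python3 -c "
from h import *
go(*pl(90,8,8,-18.4))"
```

```text
t 17.88 pos [469.4 107.4  75. ] F [ 0.5  0.5 -2.7] grip 41.0 j [-0.46  0.58  0.29  1.92 -0.28  0.99 -1.6 ]
need rot [-0.005  0.007 -0.002] shift [ 1.7 -0.2 -4.7]
```

```bash
python3 -m handwheel '[[[-0.003,0.004,0,0,0,-1.5,36],[-0.003,0.004,0,0,0,-1.5,36]]]'
python3 -m handwheel '[[[0,0,0,0,0,-1.2,36]]]'
python3 -m handwheel '[[[0,0,0,0,0,-1.2,36]]]'
python3 -m handwheel '[[[0,0,0,0,0,-1,36]]]'
```

```text
time: 18.05
tool_pos: [469.6, 107.4, 72.3]
eef_rot: [-0.002, 0.987, -0.014, -0.16]
contact_force: [-0.0, 0.1, -1.6]
grip_width: 0.478
time: 18.13
tool_pos: [469.8, 107.5, 71.0]
eef_rot: [-0.002, 0.987, -0.014, -0.16]
contact_force: [0.4, 0.7, -2.0]
grip_width: 0.481
time: 18.22
tool_pos: [469.8, 107.6, 69.5]
eef_rot: [-0.002, 0.987, -0.014, -0.16]
contact_force: [-0.6, -0.1, -1.9]
grip_width: 0.48
time: 18.3
tool_pos: [470.2, 107.6, 69.3]
eef_rot: [-0.002, 0.987, -0.014, -0.16]
contact_force: [0.6, -1.2, 14.8]
grip_width: 0.473
```

Contact. I'll release, retreat upward and look.

```bash
python3 -m handwheel '[[[0,0,0,0,0,0,36],[0,0,0,0,0,0.3,44],[0,0,0,0,0,0,50],[0,0,0,0,0,0,62],[0,0,0,0,0,0,62],[0,0,0,3,0,12,62],[0,0,0,5,0,18,62],[0,0,0,5,0,20,62],[0,0,0,5,0,25,62],[0,0,0,0,0,30,62],[0,0,0,-8,0,30,62],[0,0,0,-12,20,25,62],[0,0,0,-12,30,15,62],[0,0,0,-10,35,0,62],[0,0,0,-10,38,0,62],[0,0,0,0,38,0,62],[0,0,0,0,38,0,62],[0,0,0,0,0,0,62]]]'
python3 - <<'E'
from fit import *
import cv2
go([0,0,0],rot(0))
cv2.imwrite("pics/f1.png",cv2.resize(vision.read_camera("scene")[100:240,120:420,::-1],(800,373),interpolation=cv2.INTER_CUBIC))
cv2.imwrite("pics/f2.png",cv2.resize(vision.read_camera("top")[150:300,90:410,::-1],(800,375),interpolation=cv2.INTER_CUBIC))
cv2.imwrite("pics/f.png",np.vstack([cv2.resize(cv2.imread("pics/f1.png"),(640,298)),cv2.resize(cv2.imread("pics/f2.png"),(640,300))]))
E
```

```text
time: 19.8
tool_pos: [430.8, 311.0, 254.7]
eef_rot: [-0.003, 0.987, -0.019, -0.161]
contact_force: [-1.3, 0.3, 0.2]
grip_width: 0.723
t 19.8 pos [430.8 311.  254.7] F [-1.3  0.3  0.2] grip 61.7 j [-0.76  0.4   0.24  1.71 -0.27  1.34 -2.04]
need rot [-0.012 -0.323  0.007] shift [-430.8 -311.  -254.7]
```

View pics/f.png

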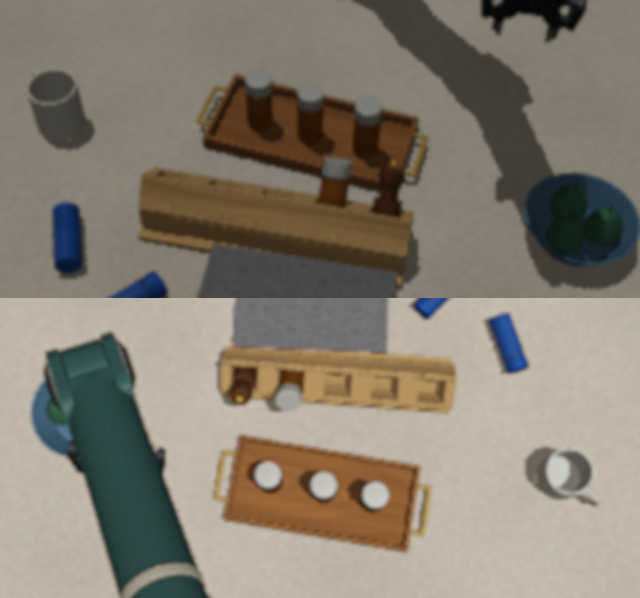

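Three jars stand upright in the tray: scene picture (258,100), (310,115) and (367,127); top picture (268,475), (323,486) and (375,495). The fourth jar and the mill are still in the rack, the mug and bowl are undisturbed, and the hand is clear.

```bash
python3 -m handwheel '[[[0,0,0,0,0,0,62],[0,0,0,0,0,0,62],[0,0,0,0,0,0,62]]]'; python3 -c "
from workcell import manip
print(manip.sign_off())"
```

```text
time: 20.15
tool_pos: [433.5, 300.4, 253.8]
eef_rot: [-0.0, 0.987, -0.025, -0.161]
contact_force: [0.1, 0.1, -0.2]
grip_width: 0.723
the job is handed in; nothing more can be done
None
```

I moved three spice jars from the rack (pockets at y = -160, -80 and 0) into the tray and handed the job in at about 20 s. I pulled each jar out along its pocket and lowered it in steps of about 1 mm. The highest contact force I read while setting down was about 17 N.

- **Last checks:** the final scene and top pictures show all three jars standing upright inside the tray. The fourth jar and the mill are still in their pockets. The mug, fruit bowl and both blue look-alikes look unmoved. The hand was clear of everything, with about zero force on the wrist.
- **What disagreed:** the wrist camera and the two fixed cameras differed by about 5 mm sideways and more in height on where the rack was. I settled on a position between them and checked the alignment in the wrist view before each grasp.
- **What changed:** the 40° in-line grip ran up against joint 6's limit. I gripped the jars at about 22–25° instead and tilted the tool back to set them upright.

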